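# Line up a well-head cover with a drift and drop in its bolts

### The job

The cover flange on the vapour-well riser is held by one finger-tight bolt and has swung round, so its other holes no longer match the flange underneath. Push the tapered drift fully home in the hole straight across from the fitted bolt to draw the holes into line, and only then drop the two loose bolts into the two remaining holes until their heads sit on the cover. Leave the drift standing in its hole for now, and do not disturb the gas meter, the roll, the core tray or the spanner.

Things in the scene. Friction and masses are not known exactly. Their poses are not given: they have to be found in the camera images.
- cover (a joint): Swing of the cover, which lies level on a 3 mm gasket above an identical fixed flange (the riser flange) and can only turn about the upright axis of the fitted bolt. Value in rad: 0 when all holes match, positive when swung anticlockwise seen from above; it starts at 0.04 to 0.07 and stays where it is left. About 1.2 N sideways at the hole opposite moves it.
- cover_middle (a point): Centre of the cover's upper face, 148 mm above the table. The cover is a round grey PVC blind flange, 165 mm across, 20 mm thick, 0.65 kg, with four 19 mm through holes on a 125 mm circle. A brass hose port, 28 mm wide and 42 mm high, stands on it here; the fitted bolt's head stands 18 mm above it at one hole. It moves with the cover.
- flange_hole_opposite (a point): On the upright axis of the riser flange's hole straight across from the fitted bolt, at the level of the cover's upper face. The drift goes here. x points level through the flange's centre (62.5 mm away) to the fitted bolt (125 mm); z is up. It is fixed; the riser flange's upper face lies 23 mm lower, its underside 43 mm lower, then 65 mm of free space.
- flange_hole_left (a point): Same for one of the two side holes of the riser flange: on the hole's axis, at the level of the cover's upper face; axes parallel to those of flange_hole_opposite. A bolt goes here.
- flange_hole_right (a point): Same for the other side hole, across the flange from flange_hole_left (125 mm away). A bolt goes here.
- cover_hole_opposite (a point): Centre of the cover's own hole across from the fitted bolt, on the cover's upper face; it moves with the cover, and lies 5 to 9 mm to the side of flange_hole_opposite at the start.
- rack: Plain timber rack, 230 mm long (its x), 75 mm wide (its y), 112 mm high, fixed; origin at the centre of its underside. Three 20 mm holes in its top at x = -70, 0 and +70 mm hold the drift and the two bolts, in any order, hanging upright by their shoulders on the top face.
- drift_grip (a point): Middle of the round handle (25 mm thick, 45 mm high) of the drift, a dark steel pin 140 mm long, 0.2 to 0.4 kg; z is up along the pin. The shoulder (handle's lower face) is 22.5 mm below; under it 47 mm of straight 17.5 mm body, then a taper to a 6 mm tip, 95 mm below the shoulder. Fully home, the shoulder rests on the cover.
- bolt_a_head (a point): Loose steel M16 bolt, 0.12 to 0.23 kg: point in its head, 11 mm above the head's bearing face; z is up along the bolt. Head 18 mm high: a round collar 35 mm wide, 4 mm high, then a hexagon 24 mm across flats, 14 mm high, two of its flats facing +y and -y. Shank 16 mm thick, 70 mm long under the head, its last 6 mm tapering to 11 mm.
- bolt_b_head (a point): The other loose bolt, the same in every way. Either bolt may go in either side hole.
- gas_meter_mid (a point): Middle of the yellow hand-held gas meter, 66 x 190 x 58 mm, lying loose. Leave alone.
- wrap_roll_mid (a point): Middle of the white roll of plastic wrap, 144 mm across and 75 mm high, standing loose on its end. Leave alone.
- core_tray_mid (a point): Middle of the grey tray, 300 x 150 x 45 mm, with three capped soil-core tubes; loose. Leave alone.
- spanner_mid (a point): Middle of the 240 mm spanner lying flat on the table, loose. Leave alone.
- drift: Pin itself, reported at a point on its axis at the shoulder, 22.5 mm below drift_grip.
- bolt_a: Bolt a, reported at a point on its axis at the head's bearing face, 11 mm below bolt_a_head.
- bolt_b: Bolt b, reported at a point on its axis at the head's bearing face, 11 mm below bolt_b_head.
There are look-alikes about, which are no part of the job. Leave any brown look-alike of the drift alone.

How it is judged:
On the way:
1. The drift is fully home in the hole across from the fitted bolt and the cover's holes are in line, while both bolts are still out of the flange (horizontal distance between drift_grip and flange_hole_opposite below 0.004 m and z of drift_grip in the frame of flange_hole_opposite between 0.0185 and 0.0265 m and angle between drift_grip's own z axis and vertical below 0.06 rad and value of joint cover between -0.02 and 0.02 rad and horizontal distance between each of bolt_a_head, bolt_b_head and flange_hole_left above 0.006 m and horizontal distance between each of bolt_a_head, bolt_b_head and flange_hole_right above 0.006 m), for 0.2 s.
At the end, for the whole second after the job is handed in: Drift upright in the hole opposite the fitted bolt, shoulder within 4 mm of the cover; cover within 0.02 rad of lined up; one bolt upright in each side hole, head within 3 mm of the cover; each within 4 mm of its hole's axis and at rest (horizontal distance between drift_grip and flange_hole_opposite below 0.004 m and z of drift_grip in the frame of flange_hole_opposite between 0.0185 and 0.0265 m and angle between drift_grip's own z axis and vertical below 0.06 rad and value of joint cover between -0.02 and 0.02 rad and (((horizontal distance between bolt_a_head and flange_hole_left below 0.004 m and z of bolt_a_head in the frame of flange_hole_left between 0.007 and 0.014 m and angle between bolt_a_head's own z axis and vertical below 0.06 rad) and (horizontal distance between bolt_b_head and flange_hole_right below 0.004 m and z of bolt_b_head in the frame of flange_hole_right between 0.007 and 0.014 m and angle between bolt_b_head's own z axis and vertical below 0.06 rad)) or ((horizontal distance between bolt_b_head and flange_hole_left below 0.004 m and z of bolt_b_head in the frame of flange_hole_left between 0.007 and 0.014 m and angle between bolt_b_head's own z axis and vertical below 0.06 rad) and (horizontal distance between bolt_a_head and flange_hole_right below 0.004 m and z of bolt_a_head in the frame of flange_hole_right between 0.007 and 0.014 m and angle between bolt_a_head's own z axis and vertical below 0.06 rad))) and linear speed of each of drift, bolt_a, bolt_b below 0.02 m/s); the robot touches nothing.
It fails at once if the gas meter is moved by more than 30 mm (distance of gas_meter_mid from where it was at the start of the episode above 0.03 m).
It fails at once if the roll of wrap is moved by more than 30 mm (distance of wrap_roll_mid from where it was at the start of the episode above 0.03 m).
It fails at once if the tray of soil cores is moved by more than 30 mm (distance of core_tray_mid from where it was at the start of the episode above 0.03 m).
It fails at once if the spanner is moved by more than 30 mm (distance of spanner_mid from where it was at the start of the episode above 0.03 m).
It also fails if it takes over 72 s, if anything falls off the work surface, if the arm or the gripper's body presses on something with over 40 N, if the wrist force passes 120 N, or if a joint passes its speed limit or range.

### The arm

A 6-joint arm with a two-finger parallel gripper is mounted at the origin on the work surface. World frame = base frame: x ahead of the robot, y to its left, z up, the work surface at z = 0. Lengths are in m, angles in rad, forces in N, time in s.
With the tool pointing down it reaches from about 0.275 to 0.875 m from the base axis. Payload 12.5 kg.
Tool frame: the origin (TCP) lies at the centre of the arm's flange, where the gripper is bolted on; the fingertips stand 173 mm ahead of it and the grasp point (between the pads) lies 155 mm ahead of it; x points along the fingers, y is the direction in which the jaws open and shut, and the axes are right-handed (so a half turn about x gives the same grasp; the last joint's range is limited). The gripper opens to 85 mm and grips with 20 to 120 N. Pads are 22 mm wide; open, the fingers measure 114 mm over their backs; the gripper's body (76 mm by 85 mm) begins 54 mm behind the grasp point. The pads swing forward as they close: fully open they stand 13 mm farther back than shut.
Start: joints at [-1.191, 0.351, 1.652, -0, 1.139, -0.085], TCP at [0.247, -0.492, 0.405] pointing down, gripper open.
Joint ranges: [-2.75, 2.75], [-0.79, 2.1], [0.01, 2.65], [-1.57, 4.71], [0.07, 3.14], [-2.87, 2.87]. Speed limits (rad/s): [2.22, 2.22, 2.79, 3.14, 3.14, 3.14].

### API

Orientations are given as a rotation vector (axis times angle).
In Python, from workcell import state, optics, job gives the robot as it stands.
- The arm moves only by the tool jog_arm, never from a script. Its argument "commands" is a list that holds one entry, the list of rows, each a list of 7 numbers: the turn, a rotation vector about the tool's x, y, z in rad, then the shift along the tool's x, y, z in m, then the finger opening in m, from 0 to 0.0854. A call has 1 to 5 rows; each row shifts and turns the commanded pose from where the row before left it, along the tool's axes as they then stand; what a row does not reach is not made up. A row lasts 1/8 s, in which the tool goes at most 62.5 mm and 10.7 degrees, less where a joint would pass 70% of its speed; a pose out of reach is approached as far as the arm can. A call with a gripper value outside its range is refused whole. The fingers move at their own pace and stop on an object; "grip_force" is the grip in N (left out, the last holds). Time passes only in rows, so rows that do not move let the fingers close. It gives the time, the measured TCP pose, the force and the opening at its end, in the units of the state.
- state(): the state, without advancing time (a new reading comes with each control period).
- optics.snapshot(name): name is "scene" or "top" or "wrist"; returns (picture, depth): 480x640x3 uint8, red, green, blue; 480x640 float32, m along the optical axis (not along the pixel's ray), 0 where there is no reading.
- optics.camera_params(name): a dict with "fx", "fy", "cx", "cy" (pixels), "eye" and "orientation" of the camera in the world; the wrist camera has in their place "hand_eye" (4x4, takes a point from camera to tool coordinates, whose origin is the TCP and whose axes are the tool frame's). Camera axes: x right, y down, z forward; pixel columns grow to the right and rows downward; lengths in m; the calibration is good to about 2 mm. A picture is of the moment at which its call begins: read the wrist's pose just before it. camera_params takes no time and is no camera call.
- job.hand_in(): hands the job in, once; it reports no verdict.
Trained networks look in the newest picture that a camera, given by its name, has taken for a name from the list of things; names that differ only in an ending like _2 or _b are one class to them, and where a whole thing is asked for, a point or a joint stands for the part that bears it (a point fixed in the world has none). Each returns a list of dicts, best first, with "p" (0 to 1); they miss things now and then, are a little off and sometimes report something else, mostly with a low value. They report only what shows in the picture. A call takes as long as a camera call. They do not tell look-alikes from the thing itself.
- optics.find_in(camera, name): "at" ([x, y, z] in m, in world coordinates, good to about 4 mm: the middle of the surface that is visible of it).
- optics.landmark_of(camera, name): "at" ([x, y, z] in m, in world coordinates, good to about 4 mm: a listed point, or the origin of a listed thing).
The state is a dict: "t": time; "joints": joint angles; "qvel": joint speeds; "joint_efforts": joint torques, N m; "tool_pos": TCP position; "tool_rot": TCP orientation; "force": force on the tool from outside, world axes, zero at the start; "torque": the same for the moment, N m; "width": opening from 0.0 (shut) to 1.0 (fully open).
Only numpy, scipy, OpenCV 4.12 (cv2) and the standard library are available. Lean on these libraries where they do the work, as an engineer would, in place of code of your own. Each camera call takes 0.05 s, during which the arm holds its last target. There are 200 camera calls.

## Working session

There is one attempt and no reset: what is moved stays moved. The work goes in short steps, Python scripts to look and compute and a tool call to move; the robot and the scene stay as the last step left them, time stands still between calls to the robot, and variables do not carry over. Pictures are saved under pics/ and viewed, about 8 in all and at most 12, crops included, and the job is handed in when it is done.

Besides the shell and the picture viewer there is one more tool, called after "Request:" as name([rows], argument=value, ...), one row to a line, values as JSON. jog_arm: Moves the arm, as the interface text tells. Its arguments: {"type":"object","properties":{"commands":{"type":"array","items":{"type":"array","items":{"type":"array","items":{"type":"number"}}}},"grip_force":{"type":"number"}},"required":["commands"]}

```bash
mkdir -p pics; cat > h.py <<'E'
import numpy as np, cv2
from scipy.spatial.transform import Rotation as R
from workcell import state, optics, job
def cam(name):
    s=state(); p=optics.camera_params(name); im,d=optics.snapshot(name)
    if name=="wrist":
        T=np.eye(4); T[:3,:3]=R.from_rotvec(s["tool_rot"]).as_matrix(); T[:3,3]=s["tool_pos"]
        T=T@np.array(p["hand_eye"])
    else:
        T=np.eye(4); o=np.array(p["orientation"]); T[:3,:3]=o if o.shape==(3,3) else R.from_rotvec(o).as_matrix(); T[:3,3]=p["eye"]
    v,u=np.mgrid[:480,:640]
    P=np.stack([(u-p["cx"])/p["fx"]*d,(v-p["cy"])/p["fy"]*d,d],-1)
    return im,d,P@T[:3,:3].T+T[:3,3],T,p
def px(w,T,p):
    c=T[:3,:3].T@(np.array(w)-T[:3,3]); return c[0]/c[2]*p["fx"]+p["cx"],c[1]/c[2]*p["fy"]+p["cy"]
def save(n,im): cv2.imwrite("pics/"+n,im[...,::-1])
E
python3 - <<'E'
from h import *
s=state(); print(s["tool_pos"],s["tool_rot"],s["t"])
names="cover_middle flange_hole_opposite flange_hole_left flange_hole_right cover_hole_opposite rack drift_grip bolt_a_head bolt_b_head gas_meter_mid wrap_roll_mid core_tray_mid spanner_mid".split()
for c in("top","scene"):
    im,d,W,T,p=cam(c); save(c+".png",im)
    print(c,p)
    for n in names:
        print(n,[(np.round(r["at"],3).tolist(),round(r["p"],2),np.round(px(r["at"],T,p)).tolist()) for r in optics.landmark_of(c,n)[:4]])
E
```

```text
[ 0.24649522 -0.49152469  0.4041308 ] [ 1.96308741  0.46583745 -1.96349782] 0.0
top {'fx': 565.949967599589, 'fy': 565.949967599589, 'cx': 315.65596231967095, 'cy': 229.7681600152781, 'eye': array([ 0.43985792, -0.00959141,  1.61439043]), 'orientation': array([-2.20805013,  2.15302197, -0.10876809])}
cover_middle [([0.504, -0.196, 0.151], 0.96, [382.0, 257.0])]
flange_hole_opposite [([0.444, -0.206, 0.152], 0.62, [385.0, 281.0]), ([0.444, 0.17, 0.112], 0.46, [241.0, 277.0]), ([0.519, -0.255, 0.146], 0.22, [404.0, 252.0])]
flange_hole_left [([0.498, -0.135, 0.15], 0.6, [358.0, 259.0])]
flange_hole_right [([0.516, -0.254, 0.148], 0.94, [404.0, 253.0]), ([0.448, -0.209, 0.152], 0.17, [387.0, 279.0])]
cover_hole_opposite [([0.445, -0.21, 0.152], 0.92, [387.0, 280.0])]
rack [([0.516, 0.181, 0.002], 0.73, [243.0, 252.0])]
drift_grip [([0.443, 0.169, 0.114], 0.75, [241.0, 278.0]), ([0.575, 0.29, 0.118], 0.69, [197.0, 226.0]), ([0.581, 0.192, 0.135], 0.63, [234.0, 224.0])]
bolt_a_head [([0.441, 0.169, 0.122], 0.67, [241.0, 278.0])]
bolt_b_head [([0.515, 0.18, 0.122], 0.42, [238.0, 250.0])]
g
[... 1097 characters left out ...]
rip [([0.584, 0.189, 0.139], 0.57, [406.0, 267.0]), ([0.444, -0.204, 0.142], 0.23, [288.0, 210.0])]
bolt_a_head [([0.443, 0.17, 0.127], 0.54, [413.0, 242.0])]
bolt_b_head [([0.511, 0.177, 0.12], 0.39, [408.0, 258.0]), ([0.513, 0.176, 0.111], 0.35, [407.0, 261.0]), ([0.444, 0.17, 0.115], 0.16, [412.0, 246.0])]
gas_meter_mid [([0.762, 0.033, 0.029], 0.62, [315.0, 328.0])]
wrap_roll_mid [([0.442, -0.206, 0.144], 0.7, [288.0, 209.0])]
core_tray_mid [([0.434, -0.505, 0.028], 0.66, [209.0, 221.0])]
spanner_mid [([0.744, -0.283, 0.003], 0.61, [210.0, 298.0]), ([0.448, -0.213, 0.145], 0.39, [285.0, 208.0]), ([0.518, -0.257, 0.151], 0.36, [259.0, 214.0]), ([0.583, 0.192, 0.14], 0.33, [407.0, 266.0])]
```

View pics/top.png

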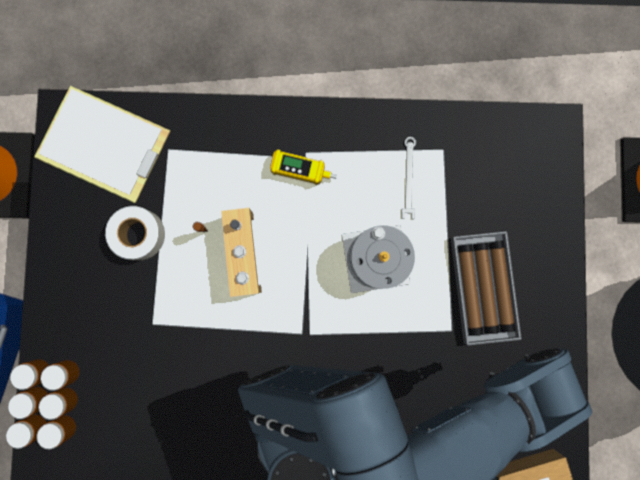

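View pics/scene.png

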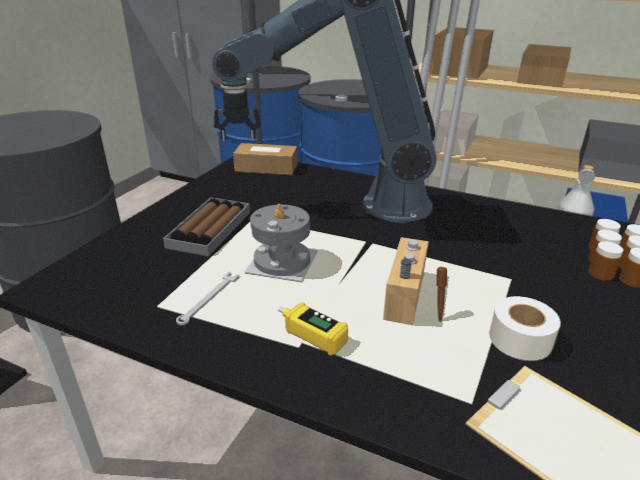

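Drift candidates in the top view are the dark pin in the rack at (235,225) and the brown pin standing off the rack at (200,227). The one in the rack is dark steel and matches the description; the brown one is the look-alike. The bolts are at (239,252) and (242,278). The flange is at (382,257) with its fitted bolt at (378,233), so the opposite hole is near (386,280).

```bash
cat >> h.py <<'E'
def plan(pos,yaw,n=None):
    """rows (tool-frame) to reach TCP pos, tool x down, tool y at yaw (mod pi, nearest) """
    s=state(); R0=R.from_rotvec(s["tool_rot"]); M0=R0.as_matrix()
    y0=np.arctan2(M0[1,1],M0[0,1]); yaw=y0+((yaw-y0+np.pi/2)%np.pi-np.pi/2)
    y=np.array([np.cos(yaw),np.sin(yaw),0]); x=np.array([0,0,-1.]); M=np.stack([x,y,np.cross(x,y)],1)
    rv=R.from_matrix(M0.T@M).as_rotvec(); d=np.array(pos)-s["tool_pos"]
    print("yaw0 %.3f tilt %.4f turn(tool) %s shift(tool, start axes) %s final axes %s"%(y0,np.arccos(-M0[2,0]),np.round(rv,4),np.round(M0.T@d,4),np.round(M.T@d,4)), "t",s["t"])
E
python3 - <<'E'
from h import *
p=optics.camera_params("wrist"); print(np.round(p["hand_eye"],3),p["fx"],p["cx"],p["cy"])
im,d,W,T,p=cam("top")
save("rackcrop.png",cv2.resize(im[205:305,180:270],None,fx=6,fy=6,interpolation=cv2.INTER_CUBIC))
plan([0.505,-0.197,0.45],np.pi/2+0.15)
plan([0.43,-0.21,0.45],np.pi/2+0.15)
E
```

```text
[[ 0.    -0.3    0.954  0.031]
 [ 1.     0.001 -0.    -0.   ]
 [-0.001  0.954  0.3   -0.076]
 [ 0.     0.     0.     1.   ]] 404.06249916363566 318.2614507877467 234.28202570080154
yaw0 -1.106 tilt 0.0000 turn(tool) [ 0.3148 -0.     -0.    ] shift(tool, start axes) [-0.0453 -0.1475 -0.3631] final axes [-0.0453 -0.2527 -0.2996] t 1.45
yaw0 -1.106 tilt 0.0000 turn(tool) [ 0.3148 -0.     -0.    ] shift(tool, start axes) [-0.0453 -0.1695 -0.2902] final axes [-0.0453 -0.2511 -0.2235] t 1.45
```

View pics/rackcrop.png

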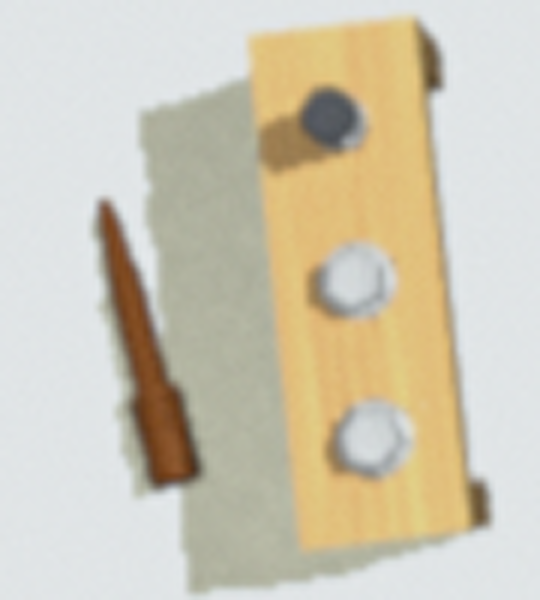

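The crop shows the dark steel pin hanging in the rack at (332,118), which is the drift. The brown pin lies on the table at (150,350) and is left alone. Next I move the wrist camera over the flange.

Request:
jog_arm([
  [[0.1574,0,0,-0.0227,0,0,0.085],[0.1574,0,0,-0.0227,0,0,0.085],[0,0,0,0,-0.0316,-0.0375,0.085],[0,0,0,0,-0.0316,-0.0375,0.085],[0,0,0,0,-0.0316,-0.0375,0.085]],
])

```text
t: 2.08
tool_pos: [0.3444, -0.3799, 0.4502]
tool_rot: [2.144, 0.16, -2.143]
force: [0.9, -0.4, -0.8]
width: 0.994
```

Request:
jog_arm([
  [[0,0,0,0,-0.0316,-0.0375,0.085],[0,0,0,0,-0.0316,-0.0375,0.085],[0,0,0,0,-0.0316,-0.0375,0.085],[0,0,0,0,-0.0316,-0.0375,0.085],[0,0,0,0,-0.0316,-0.0375,0.085]],
])

```text
t: 2.7
tool_pos: [0.5063, -0.1954, 0.4502]
tool_rot: [2.144, 0.161, -2.143]
force: [-0.3, -0.6, 0.0]
width: 0.994
```

Request:
jog_arm([
  [[0,0,0,0,0,0,0.085],[0,0,0,0,0,0,0.085]],
])

```text
t: 2.95
tool_pos: [0.5052, -0.1971, 0.45]
tool_rot: [2.143, 0.161, -2.144]
force: [0.1, -0.4, 0.6]
width: 0.996
```

```bash
python3 - <<'E'
from h import *
s=state(); print(s["tool_pos"],s["t"])
im,d,W,T,p=cam("wrist"); np.savez("fl.npz",im=im,d=d,W=W,T=T); save("w1.png",im)
for n in "cover_middle flange_hole_opposite flange_hole_left flange_hole_right cover_hole_opposite".split():
    print(n,[(np.round(r["at"],4).tolist(),round(r["p"],2),np.round(px(r["at"],T,p)).tolist()) for r in optics.landmark_of("wrist",n)[:3]])
m=(abs(W[...,2]-.148)<.006); print(m.sum(), np.median(W[m],0))
E
```

```text
[ 0.50517238 -0.19705858  0.44997112] 2.95
cover_middle [([0.5048, -0.1967, 0.1487], 0.63, [318.0, 222.0])]
flange_hole_opposite [([0.4475, -0.2035, 0.1467], 0.8, [315.0, 296.0])]
flange_hole_left [([0.4958, -0.1345, 0.1484], 0.75, [228.0, 221.0])]
flange_hole_right [([0.5142, -0.2547, 0.1502], 0.73, [403.0, 222.0])]
cover_hole_opposite [([0.4436, -0.2187, 0.1475], 0.66, [335.0, 304.0])]
38849 [ 0.51408742 -0.19810177  0.14849627]
```

View pics/w1.png

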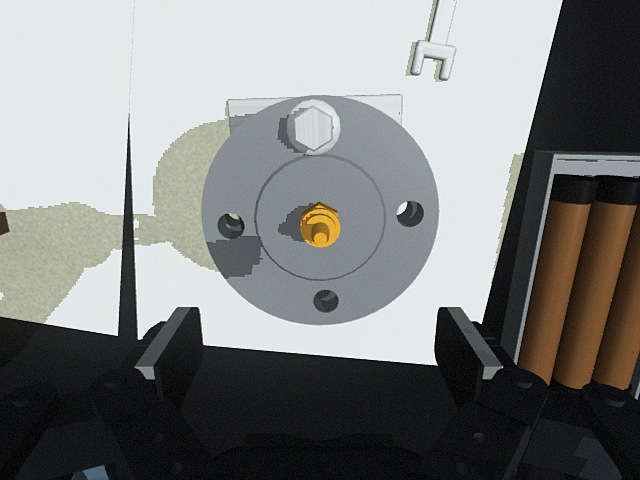

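The picture shows the cover centred at (320,212), the fitted bolt at (314,128), and holes at (326,300), (231,224) and (410,212). To get the swing I fit a ray model of the stacked holes to the depth image.

```bash
cat > fit.py <<'E'
from h import *
from scipy.optimize import minimize, least_squares
def fitflange(im,d,W,T,verbose=True):
    z0=np.median(W[...,2][(abs(W[...,2]-.148)<.005)&(np.hypot(W[...,0]-.505,W[...,1]+.197)<.07)])
    eye=T[:3,3]; ray=(W-eye)/np.where(d>0,d,1)[...,None]
    def atz(z): k=(z-eye[2])/ray[...,2]; return eye[:2]+ray[...,:2]*k[...,None]
    P=atz(z0)
    on=((abs(W[...,2]-z0)<.003)&(np.hypot(P[...,0]-.505,P[...,1]+.197)<.095)).astype(np.uint8)
    c=max(cv2.findContours(on,cv2.RETR_EXTERNAL,cv2.CHAIN_APPROX_NONE)[0],key=cv2.contourArea)[:,0]
    h=cv2.convexHull(c)[:,0]; cand=P[c[:,1],c[:,0]]
    f=least_squares(lambda q:np.hypot(*(cand-q[:2]).T)-q[2],[.505,-.197,.0825],loss="cauchy",f_scale=.0005).x
    hd=(W[...,2]>z0+.014)&(W[...,2]<z0+.022)&(np.hypot(P[...,0]-f[0],P[...,1]-f[1])>.035)&(np.hypot(P[...,0]-f[0],P[...,1]-f[1])<.09)
    F0=np.median(W[hd],0)
    if verbose: print("z0",z0,"cover circle",f,"bolt head",F0,hd.sum())
    Z=np.r_[np.linspace(0,-.020,9),np.linspace(-.023,-.043,9)]; XY=np.stack([atz(z0+z) for z in Z])
    v=d>0
    def model(q):
        mx,my,ph,th=q; M=np.array([mx,my]); e=lambda a:np.array([np.cos(a),np.sin(a)])
        F=M+.0625*e(ph); N=F-.0625*e(ph-th); return M,F,N,e
    def cost(q,full=False):
        M,F,N,e=model(q); tot=0
        for k in(np.pi,np.pi/2,-np.pi/2):
            C=M+.0625*e(q[2]+k); O=N+.0625*e(q[2]-q[3]+k)
            sel=v&(np.hypot(*(P-C).transpose(2,0,1))<.0125)
            X=XY[:,sel]; cen=np.where((Z>-.0215)[:,None,None],C,O)
            out=np.hypot(*(X-cen).transpose(2,0,1))>.0095
            first=np.where(out.any(0),out.argmax(0),len(Z)); zz=np.r_[Z,-.08][first]
            mz=np.maximum(W[...,2][sel]-z0,-.08)
            tot+=np.minimum(abs(mz-zz),.02).mean()
        return tot
    ph0=np.arctan2(F0[1]-f[1],F0[0]-f[0]); best=None
    for th in(.03,.045,.06,.075):
        s=np.array([f[0],f[1],ph0,th])
        r=minimize(cost,s,method="Nelder-Mead",options=dict(initial_simplex=s+np.vstack([np.zeros(4),np.diag([.002,.002,.02,.015])]),xatol=1e-5,fatol=1e-7))
        if verbose: print(th,r.x,r.fun)
        if best is None or r.fun<best.fun: best=r
    M,F,N,e=model(best.x); a=best.x[2]-best.x[3]
    out=dict(theta=best.x[3],yaw=a,M=M,F=F,C=M-.0625*e(best.x[2]),O=N-.0625*e(a),L=N+.0625*e(a+np.pi/2),Rr=N-.0625*e(a+np.pi/2),z0=z0,cost=best.fun)
    for k,x in out.items(): print(k,np.round(x,4))
    return out
if __name__=="__main__":
    z=np.load("fl.npz"); fitflange(z["im"],z["d"],z["W"],z["T"])
    u=z["im"]; save("holes.png",np.hstack([cv2.resize(u[y-20:y+20,x-20:x+20],(260,260),interpolation=cv2.INTER_CUBIC) for x,y in((326,300),(231,224),(410,212))]))
E
python3 fit.py
```

```text
z0 0.14884776764526955 cover circle [ 0.50669038 -0.19774192  0.08183864] bolt head [ 0.56768457 -0.18405086  0.16597528] 1376
0.03 [ 0.50669248 -0.19769251  0.22142656  0.04375608] 0.003372880850227478
0.045 [ 0.50668858 -0.19769078  0.22149093  0.04368992] 0.003375578336556463
0.06 [ 0.5066386  -0.19775965  0.22262412  0.04551726] 0.0033744937320308206
0.075 [ 0.50664153 -0.1977904   0.22238985  0.04578914] 0.003374813798304251
theta 0.0438
yaw 0.1777
M [ 0.5067 -0.1977]
F [ 0.5677 -0.184 ]
C [ 0.4457 -0.2114]
O [ 0.4446 -0.2061]
L [ 0.4951 -0.1335]
Rr [ 0.5172 -0.2565]
z0 0.1488
cost 0.0034fit.py:6: RuntimeWarning: divide by zero encountered in divide
  def atz(z): k=(z-eye[2])/ray[...,2]; return eye[:2]+ray[...,:2]*k[...,None]
fit.py:6: RuntimeWarning: invalid value encountered in multiply
  def atz(z): k=(z-eye[2])/ray[...,2]; return eye[:2]+ray[...,:2]*k[...,None]
```

View pics/holes.png

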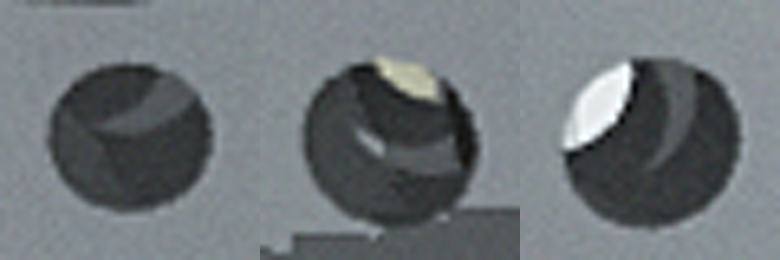

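The three holes agree: swing is about 0.044 rad, and the pivot matches the bolt head to about 0.1 mm. The crops show the riser flange's crescents clearly. Now the rack.

Request:
jog_arm([
  [[0,0,0,0,-0.0466,-0.008,0.085],[0,0,0,0,-0.0466,-0.008,0.085],[0,0,0,0,-0.0466,-0.008,0.085],[0,0,0,0,-0.0466,-0.008,0.085],[0,0,0,0,-0.0466,-0.008,0.085]],
])

```text
t: 3.88
tool_pos: [0.5099, 0.0407, 0.4503]
tool_rot: [2.144, 0.16, -2.143]
force: [0.5, -0.0, 0.9]
width: 1.001
```

Request:
jog_arm([
  [[0,0,0,0,-0.0466,-0.008,0.085],[0,0,0,0,-0.0466,-0.008,0.085],[0,0,0,0,-0.0466,-0.008,0.085],[0,0,0,0,0,0,0.085],[0,0,0,0,0,0,0.085]],
])

```text
t: 4.5
tool_pos: [0.513, 0.1808, 0.45]
tool_rot: [2.143, 0.161, -2.144]
force: [-0.7, -1.2, 0.2]
width: 0.993
```

```bash
cat > rk.py <<'E'
from h import *
def sees():
    im,d,W,T,p=cam("wrist"); out={}
    z=W[...,2]; ok=(d>0)
    top=ok&(abs(z-.112)<.003); r=cv2.minAreaRect(np.float32(W[top][:,:2]*1000)); print("rack top",np.median(z[top]),r)
    hi=(ok&(z>.124)&(z<.17)&(abs(W[...,0]-.51)<.11)&(abs(W[...,1]-.18)<.06)).astype(np.uint8)
    n,l,st,c=cv2.connectedComponentsWithStats(hi)
    for i in range(1,n):
        if st[i,4]<60: continue
        q=W[l==i]; zt=np.percentile(q[:,2],90); t=q[q[:,2]>zt-.004]
        (cx,cy),rad=cv2.minEnclosingCircle(np.float32(t[:,:2]*1000))
        print("blob px",c[i].round(),"ztop",zt.round(4),"mean",t.mean(0).round(4),"circ",round(cx,1),round(cy,1),round(rad,1), "rect",cv2.minAreaRect(np.float32(t[:,:2]*1000))[1:])
    for n in("drift_grip","bolt_a_head"):
        print(n,[(np.round(r["at"],4).tolist(),round(r["p"],2)) for r in optics.landmark_of("wrist",n)[:3]])
    return im
if __name__=="__main__":
    s=state(); print(s["tool_pos"],s["t"]); save("w2.png",sees())
E
python3 rk.py
```

```text
[0.51298247 0.18079275 0.45002762] 4.5
rack top 0.11212519692963174 ((511.5435485839844, 179.36395263671875), (230.7012176513672, 75.18707275390625), 8.241009712219238)
blob px [321. 119.] ztop 0.1579 mean [0.5813 0.1896 0.1568] circ 581.2 189.6 12.3 rect ((24.26752281188965, 23.968177795410156), 8.320435523986816)
blob px [320. 215.] ztop 0.1309 mean [0.5126 0.1796 0.1299] circ 512.0 179.6 13.7 rect ((24.138687133789062, 26.85088348388672), 27.686655044555664)
blob px [319. 300.] ztop 0.1308 mean [0.4437 0.1696 0.1299] circ 443.1 169.3 13.9 rect ((24.72345542907715, 26.42967414855957), 54.315494537353516)
drift_grip [([0.4405, 0.2812, 0.0173], 0.85), ([0.581, 0.1938, 0.1358], 0.57)]
bolt_a_head [([0.4372, 0.1694, 0.1194], 0.82)]
```

View pics/w2.png

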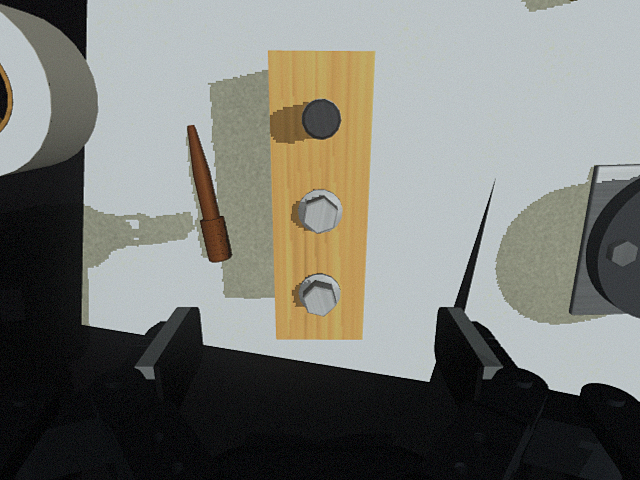

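Rack yaw is 8.2°. The drift is at (321,119), measured (0.581,0.190) with its top at 0.158 as expected. The bolts are at (320,212) and (320,295). Grasping the drift now.

Request:
jog_arm([
  [[0,0,0,0.02,0.0005,-0.0229,0.085],[0,0,0,0.03,0.0005,-0.0229,0.085],[0,0,0,0.04,0.0005,-0.0229,0.085],[0,0,0,0.04,0,0,0.085],[0,0,0,0.028,0,0,0.085]],
])

```text
t: 5.28
tool_pos: [0.5812, 0.189, 0.2902]
tool_rot: [2.142, 0.159, -2.146]
force: [-0.0, -0.3, -0.5]
width: 0.993
```

Request:
jog_arm([
  [[0,0,0,0,0,0,0.085],[0,0,0,0,0,0,0.04],[0,0,0,0,0,0,0.01],[0,0,0,0,0,0,0.01],[0,0,0,0,0,0,0.01]],
], grip_force=80)

```text
t: 5.9
tool_pos: [0.5813, 0.1902, 0.2931]
tool_rot: [2.145, 0.161, -2.142]
force: [-1.0, -0.5, 6.3]
width: 0.273
```

Request:
jog_arm([
  [[0,0,0,0,0,0,0.01],[0,0,0,0,0,0,0.01],[0,0,0,0,0,0,0.01]],
])

```text
t: 6.28
tool_pos: [0.5813, 0.1902, 0.2931]
tool_rot: [2.145, 0.161, -2.142]
force: [-1.7, -1.0, 5.2]
width: 0.273
```

Request:
jog_arm([
  [[0,0,0,-0.02,0,0,0.01],[0,0,0,-0.035,0,0,0.01],[0,0,0,-0.04,0,0,0.01],[0,0,0,-0.04,0,0,0.01],[0,0,0,-0.038,0,0,0.01]],
])

```text
t: 6.9
tool_pos: [0.5808, 0.1901, 0.4663]
tool_rot: [2.143, 0.161, -2.144]
force: [0.5, -0.7, -3.5]
width: 0.272
```

Request:
jog_arm([
  [[0,0,0,0,0.0416,0.02156,0.01],[0,0,0,0,0.0416,0.02156,0.01],[0,0,0,0,0.0416,0.02156,0.01],[0,0,0,0,0.0416,0.02156,0.01],[0,0,0,0,0.0416,0.02156,0.01]],
])

```text
t: 7.52
tool_pos: [0.5047, -0.0329, 0.465]
tool_rot: [2.143, 0.161, -2.144]
force: [0.7, -0.8, -2.8]
width: 0.27
```

Request:
jog_arm([
  [[0,0,0,0,0.0416,0.02156,0.01],[0,0,0,0,0.0416,0.02156,0.01],[0,0,0,0,0.0416,0.02156,0.01],[0,0,0,0.01,0.0416,0.02156,0.01],[0,0,0,0.013,0,0,0.01]],
])

```text
t: 8.15
tool_pos: [0.4442, -0.2111, 0.4418]
tool_rot: [2.145, 0.157, -2.145]
force: [-0.0, 1.4, -3.9]
width: 0.274
```

Request:
jog_arm([
  [[0,0,0,0,0,0,0.01],[0,0,0,0,0,0,0.01]],
])

```text
t: 8.4
tool_pos: [0.4455, -0.2083, 0.4424]
tool_rot: [2.143, 0.162, -2.143]
force: [0.4, -0.2, -2.8]
width: 0.267
```

```bash
python3 - <<'E'
from h import *
s=state(); print(s["tool_pos"],s["t"],s["force"],s["width"])
im,d,W,T,p=cam("wrist"); save("w3.png",im[200:480,140:500].repeat(2,0).repeat(2,1))
# drift points in tool frame
M=R.from_rotvec(s["tool_rot"]).as_matrix(); L=(W-s["tool_pos"])@M
for a in np.arange(.13,.28,.01):
    m=(d>0)&(abs(L[...,0]-a)<.005)&(np.hypot(L[...,1],L[...,2])<.022)
    if m.sum()>20:
        q=L[m]; print(round(a,3),m.sum(),"y range",np.percentile(q[:,1],[1,99]).round(4),"zmin",np.percentile(q[:,2],2).round(4))
E
```

```text
[ 0.44553529 -0.20829076  0.4424088 ] 8.4 [ 0.41734426 -0.16225564 -2.83620659] 0.26724485608230214
0.13 1214 y range [-0.0185  0.0184] zmin -0.0126
0.14 6761 y range [-0.0175  0.0174] zmin -0.012
0.15 1808 y range [-0.0207  0.0207] zmin -0.0125
0.16 1465 y range [-0.0207  0.0207] zmin -0.0124
0.17 894 y range [-0.0195  0.0199] zmin -0.0124
0.18 264 y range [-0.0116  0.0111] zmin -0.0121
0.19 121 y range [-0.0068  0.0071] zmin -0.0085
0.2 292 y range [-0.008   0.0083] zmin -0.0085
0.21 257 y range [-0.0081  0.0084] zmin -0.0085
0.22 213 y range [-0.008   0.0083] zmin -0.0085
0.23 139 y range [-0.0079  0.0083] zmin -0.0082
0.24 86 y range [-0.0063  0.0073] zmin -0.0074
0.25 62 y range [-0.0056  0.0066] zmin -0.0064
0.26 50 y range [-0.0048  0.0058] zmin -0.0054
0.27 28 y range [-0.0033  0.0044] zmin -0.0043
```

View pics/w3.png

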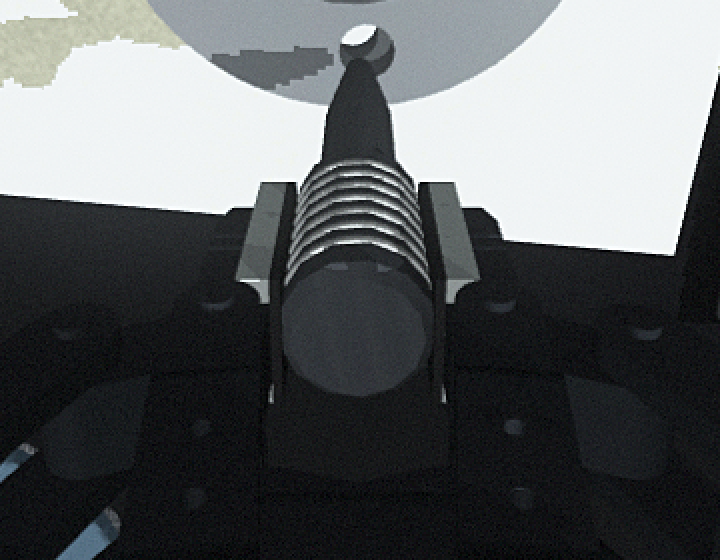

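The drift is centred in the jaws within 0.5 mm and upright, with its tip over the hole overlap. Lowering it now.

Request:
jog_arm([
  [[0,0,0,0.012,0,0,0.01],[0,0,0,0.012,0,0,0.01],[0,0,0,0.007,0,0,0.01],[0,0,0,0.007,0,0,0.01],[0,0,0,0,0,0,0.01]],
], grip_force=100)

```text
t: 9.07
tool_pos: [0.4452, -0.2091, 0.4036]
tool_rot: [2.143, 0.162, -2.145]
force: [-1.3, -0.4, -3.2]
width: 0.274
```

Request:
jog_arm([
  [[0,0,0,0.003,-0.0008,0.0002,0.01],[0,0,0,0.003,-0.0008,0.0002,0.01],[0,0,0,0.003,-0.0007,0.0002,0.01],[0,0,0,0.003,0,0,0.01],[0,0,0,0,0,0,0.01]],
])

```text
t: 9.7
tool_pos: [0.4443, -0.2069, 0.3919]
tool_rot: [2.143, 0.161, -2.144]
force: [-0.3, -1.3, -3.7]
width: 0.272
```

Request:
jog_arm([
  [[0,0,0,0.005,0,0,0.01],[0,0,0,0.005,-0.0003,0,0.01],[0,0,0,0.005,-0.0002,0,0.01],[0,0,0,0.005,0,0,0.01],[0,0,0,0,0,0,0.01]],
])

```text
t: 10.32
tool_pos: [0.4442, -0.2063, 0.3716]
tool_rot: [2.143, 0.162, -2.144]
force: [1.1, -1.0, -4.1]
width: 0.264
```

Request:
jog_arm([
  [[0,0,0,0.004,0,0,0.01],[0,0,0,0.004,0,0,0.01],[0,0,0,0.004,0,0,0.01],[0,0,0,0,0,0,0.01]],
])

```text
t: 10.82
tool_pos: [0.4442, -0.2064, 0.3598]
tool_rot: [2.143, 0.161, -2.144]
force: [-0.2, -0.1, -2.8]
width: 0.272
```

Request:
jog_arm([
  [[0,0,0,0.003,0,0,0.01],[0,0,0,0.003,0,0,0.01],[0,0,0,0.003,0,0,0.01],[0,0,0,0.003,0,0,0.01],[0,0,0,0,0,0,0.01]],
])

```text
t: 11.45
tool_pos: [0.4442, -0.2064, 0.3479]
tool_rot: [2.143, 0.161, -2.144]
force: [-0.1, 1.1, -2.5]
width: 0.267
```

Request:
jog_arm([
  [[0,0,0,0.004,0,0,0.01],[0,0,0,0.004,0,0,0.01],[0,0,0,0.004,0,0,0.01],[0,0,0,0,0,0,0.01]],
])

```text
t: 11.95
tool_pos: [0.4442, -0.2064, 0.3358]
tool_rot: [2.143, 0.161, -2.144]
force: [-0.3, -1.3, -2.8]
width: 0.269
```

Request:
jog_arm([
  [[0,0,0,0.003,0,0,0.01],[0,0,0,0.002,0,0,0.01],[0,0,0,0.001,0,0,0.01],[0,0,0,0.001,0,0,0.01],[0,0,0,0,0,0,0.01]],
])

```text
t: 12.58
tool_pos: [0.4442, -0.2064, 0.3292]
tool_rot: [2.143, 0.161, -2.143]
force: [-1.5, 0.7, -1.8]
width: 0.271
```

Request:
jog_arm([
  [[0,0,0,0.0007,0,0,0.01],[0,0,0,0.0007,0,0,0.01],[0,0,0,0.0006,0,0,0.01],[0,0,0,0,0,0,0.01]],
])

```text
t: 13.08
tool_pos: [0.4443, -0.2066, 0.3289]
tool_rot: [2.144, 0.16, -2.142]
force: [-8.1, 1.7, 21.4]
width: 0.268
```

Shoulder contact shows 21 N at the expected height. Releasing and checking.

Request:
jog_arm([
  [[0,0,0,-0.0017,0,0,0.01],[0,0,0,0,0,0,0.03],[0,0,0,0,0,0,0.05],[0,0,0,0,0,0,0.06],[0,0,0,0,0,0,0.06]],
])

```text
t: 13.7
tool_pos: [0.4442, -0.2064, 0.3287]
tool_rot: [2.143, 0.161, -2.144]
force: [-0.1, 0.8, 0.3]
width: 0.703
```

Request:
jog_arm([
  [[0,0,0,-0.02,0,0,0.06],[0,0,0,-0.04,0,0,0.06],[0,0,0,-0.06,0,-0.02,0.085],[0,0,0,0,0,-0.0415,0.085],[0,0,0,0,0,0,0.085]],
])

```text
t: 14.32
tool_pos: [0.5062, -0.1968, 0.4481]
tool_rot: [2.144, 0.162, -2.142]
force: [-0.4, 0.1, -0.4]
width: 0.995
```

Request:
jog_arm([
  [[0,0,0,0,0,0,0.085]],
])

```text
t: 14.45
tool_pos: [0.5044, -0.1972, 0.4475]
tool_rot: [2.142, 0.162, -2.145]
force: [-0.4, 1.3, -0.3]
width: 0.994
```

```bash
cat > chk.py <<'E'
from fit import *
import sys
s=state(); print(s["tool_pos"],s["t"])
im,d,W,T,p=cam("wrist"); save(sys.argv[1],im)
# handle / head tops
z=W[...,2]; 
for nm,c,lo,hi in(("drift top",(.4446,-.2061),.185,.2),("L",(.4951,-.1335),.155,.185),("R",(.5172,-.2565),.155,.185),("fitted",(.5677,-.184),.155,.185)):
    m=(d>0)&(np.hypot(W[...,0]-c[0],W[...,1]-c[1])<.025)&(z>lo)&(z<hi)
    if m.sum()>50:
        q=W[m]; zt=np.percentile(q[:,2],80); t=q[q[:,2]>zt-.0025]; (x,y),r=cv2.minEnclosingCircle(np.float32(t[:,:2]*1000)); print(nm,m.sum(),"ztop",zt.round(4),"mean",t.mean(0).round(4),"circ",round(x,1),round(y,1),round(r,1))
try: fitflange(im,d,W,T,False)
except Exception as e: print("fit",e)
E
python3 -W ignore chk.py w4.png
```

```text
[ 0.50443442 -0.19717103  0.44750595] 14.45
drift top 1227 ztop 0.1933 mean [ 0.4453 -0.2066  0.1927] circ 444.6 -206.7 12.6
fitted 1418 ztop 0.1667 mean [ 0.5676 -0.1841  0.1661] circ 567.5 -184.0 13.6
theta 0.0102
yaw 0.1777
M [ 0.5064 -0.1957]
F [ 0.5678 -0.1841]
C [ 0.445  -0.2074]
O [ 0.4448 -0.2062]
L [ 0.4953 -0.1336]
Rr [ 0.5173 -0.2566]
z0 0.1489
cost 0.0186
```

View pics/w4.png

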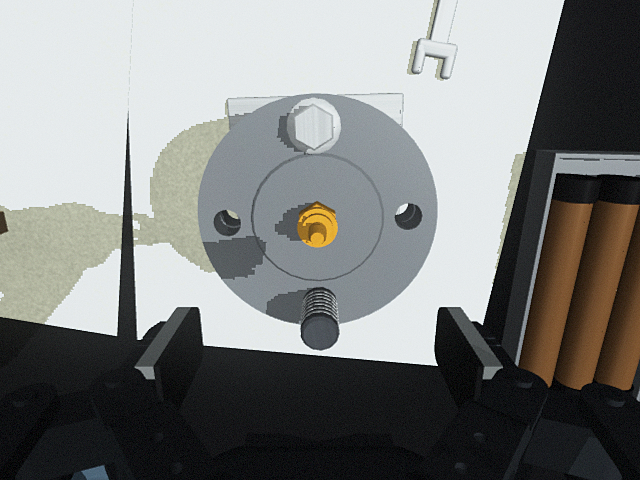

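The picture shows the drift standing in its hole at (320,320), top at 0.193 m as it must be when home, with the swing now about 0.010 rad. Side holes are at (228,221) and (409,215). Back to the rack for the bolts.

Request:
jog_arm([
  [[0,0,0,0,-0.0466,-0.0081,0.085],[0,0,0,0,-0.0466,-0.0081,0.085],[0,0,0,0,-0.0466,-0.0081,0.085],[0,0,0,0,-0.0466,-0.0081,0.085],[0,0,0,0,-0.0466,-0.0081,0.085]],
])

```text
t: 15.12
tool_pos: [0.5093, 0.0402, 0.448]
tool_rot: [2.144, 0.16, -2.144]
force: [0.9, -0.4, 0.0]
width: 0.995
```

Request:
jog_arm([
  [[0,0,0,0,-0.0466,-0.0081,0.085],[0,0,0,0,-0.0466,-0.0081,0.085],[0,0,0,0,-0.0466,-0.0081,0.085],[0,0,0,0,0,0,0.085],[0,0,0,0,0,0,0.085]],
])

```text
t: 15.75
tool_pos: [0.5129, 0.1804, 0.4479]
tool_rot: [2.143, 0.16, -2.144]
force: [0.7, 0.5, -0.2]
width: 0.999
```

```bash
python3 - <<'E'
from h import *
s=state(); print(s["tool_pos"],s["t"])
im,d,W,T,p=cam("wrist")
for c in((.512,.1796),(.4428,.1694)):
    m=(d>0)&(np.hypot(W[...,0]-c[0],W[...,1]-c[1])<.018)&(W[...,2]>.128)
    q=W[m]; zt=np.percentile(q[:,2],50); t=q[abs(q[:,2]-zt)<.0012][:,:2]*1000
    w=[(np.ptp(t@[np.cos(a),np.sin(a)]),a) for a in np.radians(np.arange(0,180,1))]
    # hexagon: sum widths over a, a+60, a+120 minimal
    S=[(w[k][0]+w[(k+60)%180][0]+w[(k+120)%180][0])/3 for k in range(60)]; k=int(np.argmin(S))
    print("z",zt,len(t),"centre",(t.max(0)+t.min(0))/2,t.mean(0),"flat normals deg",k,k+60,k+120,"w",S[k],max(S))
x0,y0=285,180; save("hex.png",cv2.resize(im[180:320,270:370],None,fx=4,fy=4,interpolation=cv2.INTER_CUBIC))
plan([.512,.1796,.2785],np.radians(98.2))
E
```

```text
[0.51290172 0.1803655  0.44791901] 15.75
z 0.3537960007769956 1364 centre [522.62977333 181.178977  ] [522.93323891 181.21740195] flat normals deg 9 69 129 w 18.293652280224546 20.60550700097549
z 0.1299272112677346 658 centre [443.1265499  169.43739074] [443.37646228 169.45521033] flat normals deg 54 114 174 w 23.959553757365757 26.4927779977329
yaw0 -1.422 tilt 0.0005 turn(tool) [ 0.006   0.0004 -0.0003] shift(tool, start axes) [0.1695 0.0002 0.001 ] final axes [0.1695 0.0003 0.0011] t 15.8
```

View pics/hex.png

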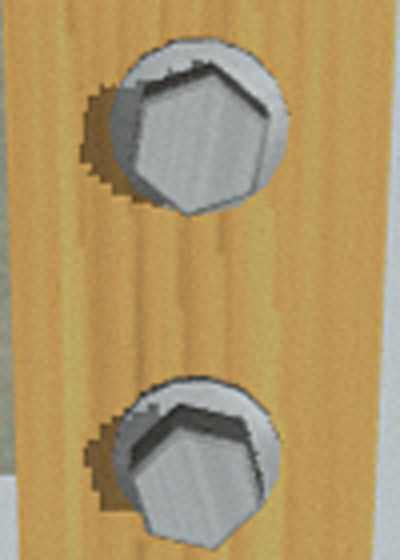

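The crop shows the middle hexagon's flats about 10° off the jaw axis one way and the near one's about 15° the other way. These match the depth fits, so I turn the jaws to the flats. Gripping the middle bolt above its collar.

Request:
jog_arm([
  [[0.17,0,0,0.02,0,0,0.085],[0,0,0,0.04,0.0008,0.0009,0.085],[0,0,0,0.04,0,0,0.085],[0,0,0,0.036,0,0,0.085],[0,0,0,0.02,0,0,0.085]],
])

```text
t: 16.42
tool_pos: [0.512, 0.1788, 0.2904]
tool_rot: [-2.209, 0.025, 2.213]
force: [-0.1, -0.1, 0.3]
width: 0.996
```

Request:
jog_arm([
  [[0,0,0,0,0,0,0.06],[0,0,0,0,0,0,0.035],[0,0,0,0,0,0,0.01],[0,0,0,0,0,0,0.01],[0,0,0,0,0,0,0.01]],
], grip_force=60)

```text
t: 17.05
tool_pos: [0.5125, 0.1802, 0.2933]
tool_rot: [-2.213, 0.022, 2.209]
force: [-0.2, -1.1, 6.0]
width: 0.252
```

Request:
jog_arm([
  [[0,0,0,0,0,0,0.01],[0,0,0,0,0,0,0.01]],
])

```text
t: 17.3
tool_pos: [0.5125, 0.1802, 0.2933]
tool_rot: [-2.213, 0.022, 2.209]
force: [-0.4, -1.7, 5.4]
width: 0.259
```

Request:
jog_arm([
  [[0,0,0,-0.02,0,0,0.01],[0,0,0,-0.03,0,0,0.01],[0,0,0,-0.04,0,0,0.01],[0,0,0,-0.04,0,0,0.01],[0,0,0,0,0,0,0.01]],
])

```text
t: 17.92
tool_pos: [0.5124, 0.1804, 0.4253]
tool_rot: [-2.217, 0.02, 2.204]
force: [-0.4, 0.2, -2.4]
width: 0.259
```

```bash
cat > held.py <<'E'
from h import *
s=state(); print(s["tool_pos"],s["t"],s["force"],"j",np.round(s["joints"],3))
im,d,W,T,p=cam("wrist")
M=R.from_rotvec(s["tool_rot"]).as_matrix(); L=(W-s["tool_pos"])@M
for a in np.arange(.17,.26,.01):
    m=(d>0)&(abs(L[...,0]-a)<.005)&(np.hypot(L[...,1],L[...,2])<.022)
    if m.sum()>20:
        q=L[m]; print(round(a,3),m.sum(),"y range",np.percentile(q[:,1],[1,99]).round(4),"zmin",np.percentile(q[:,2],2).round(4))
m=(d>0)&(abs(L[...,1])<.006)&(L[...,0]>.12)&(L[...,0]<.2)&(L[...,2]<-.002)&(L[...,2]>-.02)
print("head x hist",np.histogram(L[...,0][m],np.arange(.14,.2,.005)))
plan([.4950,-.1340,.423],.1777); plan([.5177,-.2568,.423],.1777)
E
python3 held.py
```

```text
[0.51236808 0.18036453 0.42527999] 17.925 [-0.3505888   0.18462422 -2.42368555] j [ 0.253  0.317  1.647 -0.     1.173  1.843]
0.17 903 y range [-0.0193  0.0196] zmin -0.0129
0.18 1275 y range [-0.0146  0.0147] zmin -0.0162
0.21 182 y range [-0.0065  0.0071] zmin -0.0073
0.22 216 y range [-0.0077  0.0079] zmin -0.0074
0.23 180 y range [-0.0076  0.0081] zmin -0.0073
0.24 142 y range [-0.0074  0.008 ] zmin -0.0072
head x hist (array([  0,   0,   0,   0, 811, 195, 163, 470,  37,   0,   0]), array([0.14 , 0.145, 0.15 , 0.155, 0.16 , 0.165, 0.17 , 0.175, 0.18 ,
       0.185, 0.19 , 0.195]))
yaw0 -1.591 tilt 0.0024 turn(tool) [ 1.3732 -0.0014  0.0021] shift(tool, start axes) [-1.000e-04  3.146e-01  1.080e-02] final axes [ 1.000e-04  7.230e-02 -3.063e-01] t 17.975
yaw0 -1.591 tilt 0.0024 turn(tool) [ 1.3732 -0.0014  0.0021] shift(tool, start axes) [-1.000e-04  4.369e-01 -1.430e-02] final axes [ 1.000e-04  7.170e-02 -4.312e-01] t 17.975
```

Request:
jog_arm([
  [[0,0,0,0,0.0451,0.00154,0.01],[0,0,0,0,0.0451,0.00154,0.01],[0,0,0,0,0.0451,0.00154,0.01],[0,0,0,0,0.0451,0.00154,0.01],[0,0,0,0,0.0451,0.00154,0.01]],
])

```text
t: 18.6
tool_pos: [0.4995, -0.0464, 0.4208]
tool_rot: [-2.209, 0.022, 2.214]
force: [0.8, 0.2, -2.9]
width: 0.254
```

Request:
jog_arm([
  [[0,0,0,0,0.0451,0.00154,0.01],[0,0,0,0,0.0451,0.00154,0.01],[0.1716,0,0,0,0,0,0.01],[0.1716,0,0,0,0,0,0.01],[0.1716,0,0,0,0,0,0.01]],
])

```text
t: 19.23
tool_pos: [0.4948, -0.1352, 0.4206]
tool_rot: [-1.914, 0.531, 1.919]
force: [0.3, 0.3, -1.6]
width: 0.252
```

Request:
jog_arm([
  [[0.1716,0,0,0,0,0,0.01],[0.1716,0,0,0,0,0,0.01],[0.1716,0,0,0,0,0,0.01],[0.1716,0,0,0,0,0,0.01],[0.1716,0,0,0,0,0,0.01]],
])

```text
t: 19.85
tool_pos: [0.4949, -0.135, 0.4206]
tool_rot: [-1.333, 1.124, 1.337]
force: [0.4, -0.3, -2.3]
width: 0.255
```

Request:
jog_arm([
  [[0,0,0,0,0,0,0.01],[0,0,0,0,0,0,0.01]],
])

```text
t: 20.1
tool_pos: [0.495, -0.1351, 0.4214]
tool_rot: [-1.341, 1.118, 1.343]
force: [1.0, -0.3, -1.5]
width: 0.26
```

```bash
sed -i 's/^plan.*//' held.py; python3 held.py; python3 -c "
from h import *
plan([.4953,-.1347,.423],.1777)"
```

```text
[ 0.49503083 -0.13510387  0.42143129] 20.1 [ 1.02014656 -0.25319084 -1.4990656 ] j [-0.357  0.266  1.725 -0.     1.151  2.603]
0.17 893 y range [-0.019   0.0182] zmin -0.0134
0.18 1272 y range [-0.0138  0.0156] zmin -0.0168
0.21 181 y range [-0.0057  0.0079] zmin -0.0078
0.22 219 y range [-0.0069  0.0087] zmin -0.0078
0.23 181 y range [-0.0066  0.0089] zmin -0.0078
0.24 138 y range [-0.0068  0.0088] zmin -0.0078
head x hist (array([  0,   0,   0,   0, 856, 191, 159, 496,  25,   0,   0]), array([0.14 , 0.145, 0.15 , 0.155, 0.16 , 0.165, 0.17 , 0.175, 0.18 ,
       0.185, 0.19 , 0.195]))
yaw0 -2.960 tilt 0.0008 turn(tool) [ 0.0034  0.0004 -0.0007] shift(tool, start axes) [-0.0014 -0.0003  0.0004] final axes [-0.0014 -0.0003  0.0004] t 20.15
```

Request:
jog_arm([
  [[0,0,0,0.005,-0.0013,0.0007,0.01],[0,0,0,0.01,0,0,0.01],[0,0,0,0.007,0,0,0.01],[0,0,0,0.005,0,0,0.01],[0,0,0,0,0,0,0.01]],
])

```text
t: 20.78
tool_pos: [0.4963, -0.1342, 0.3947]
tool_rot: [-1.339, 1.12, 1.34]
force: [-0.1, 0.5, -1.8]
width: 0.256
```

Request:
jog_arm([
  [[0,0,0,0.003,0,0,0.01],[0,0,0,0.003,0,0,0.01],[0,0,0,0.003,0,0,0.01],[0,0,0,0,0,0,0.01]],
])

```text
t: 21.28
tool_pos: [0.4962, -0.1342, 0.3859]
tool_rot: [-1.339, 1.12, 1.339]
force: [-0.3, 0.5, -2.1]
width: 0.26
```

Request:
jog_arm([
  [[0,0,0,0.004,0,0,0.01],[0,0,0,0.004,0,0,0.01],[0,0,0,0.004,0,0,0.01],[0,0,0,0.004,0,0,0.01],[0,0,0,0,0,0,0.01]],
])

```text
t: 21.9
tool_pos: [0.4962, -0.1342, 0.3697]
tool_rot: [-1.339, 1.12, 1.34]
force: [0.3, -0.4, -2.3]
width: 0.257
```

Request:
jog_arm([
  [[0,0,0,0.004,0,0,0.01],[0,0,0,0.004,0,0,0.01],[0,0,0,0.004,0,0,0.01],[0,0,0,0,0,0,0.01]],
])

```text
t: 22.4
tool_pos: [0.4962, -0.1342, 0.3577]
tool_rot: [-1.339, 1.12, 1.34]
force: [0.3, -0.4, -2.6]
width: 0.257
```

Request:
jog_arm([
  [[0,0,0,0.006,0,0,0.01],[0,0,0,0.006,0,0,0.01],[0,0,0,0.006,0,0,0.01],[0,0,0,0.006,0,0,0.01],[0,0,0,0,0,0,0.01]],
])

```text
t: 23.02
tool_pos: [0.4962, -0.1342, 0.3336]
tool_rot: [-1.338, 1.12, 1.34]
force: [0.9, 0.1, -2.6]
width: 0.257
```

Request:
jog_arm([
  [[0,0,0,0.002,0,0,0.01],[0,0,0,0.0015,0,0,0.01],[0,0,0,0.0008,0,0,0.01],[0,0,0,0,0,0,0.01]],
])

```text
t: 23.52
tool_pos: [0.4963, -0.1342, 0.3298]
tool_rot: [-1.339, 1.12, 1.339]
force: [-0.3, 0.7, -1.9]
width: 0.259
```

Request:
jog_arm([
  [[0,0,0,0,0,0,0.03],[0,0,0,0,0,0,0.05],[0,0,0,0,0,0,0.05],[0,0,0,-0.01,0,0,0.05],[0,0,0,-0.03,0,0,0.05]],
])

```text
t: 24.15
tool_pos: [0.4961, -0.1342, 0.3698]
tool_rot: [-1.337, 1.121, 1.341]
force: [-0.5, 0.0, 0.3]
width: 0.583
```

Request:
jog_arm([
  [[0,0,0,-0.04,0,0,0.085],[0,0,0,-0.04,0,0,0.085],[-0.152,0,0,0,0,0,0.085],[-0.152,0,0,0,0,0,0.085],[-0.152,0,0,0,0,0,0.085]],
])

```text
t: 24.78
tool_pos: [0.4962, -0.1342, 0.4506]
tool_rot: [-1.663, 0.836, 1.662]
force: [-0.2, -0.6, -0.5]
width: 0.994
```

Request:
jog_arm([
  [[-0.152,0,0,0,0,0,0.085],[-0.152,0,0,0,0,0,0.085],[0,0,0,0,-0.0305,0.0317,0.085],[0,0,0,0,-0.0305,0.0317,0.085],[0,0,0,0,-0.0305,0.0317,0.085]],
])

```text
t: 25.4
tool_pos: [0.4732, -0.003, 0.4506]
tool_rot: [-1.859, 0.609, 1.857]
force: [0.9, 0.8, -0.6]
width: 0.995
```

Request:
jog_arm([
  [[0,0,0,0,-0.0305,0.0317,0.085],[0,0,0,0,-0.0305,0.0317,0.085],[0,0,0,0,-0.0305,0.0317,0.085],[0,0,0,0,-0.0305,0.0317,0.085],[0,0,0,0,0,0,0.085]],
])

```text
t: 26.02
tool_pos: [0.443, 0.1711, 0.4505]
tool_rot: [-1.861, 0.605, 1.86]
force: [-0.2, 0.4, 0.2]
width: 0.991
```

```bash
python3 - <<'E'
from h import *
s=state(); print(s["tool_pos"],s["joints"])
plan([.4430,.1694,.292],np.radians(54))
im,d,W,T,p=cam("wrist")
m=(d>0)&(np.hypot(W[...,0]-.443,W[...,1]-.1694)<.02)&(W[...,2]>.126)&(W[...,2]<.14)
t=W[m]; t=t[abs(t[:,2]-np.median(t[:,2]))<.0015]; print(len(t),t.mean(0),(t.max(0)+t.min(0))/2)
im,d,W,T,p=cam("top")
for n in("bolt_a_head","drift_grip"): print(n,[(np.round(r["at"],3).tolist(),round(r["p"],2)) for r in optics.landmark_of("top",n)])
E
```

```text
[0.44296923 0.17111698 0.45047446] [2.70504303e-01 1.64227799e-01 1.77964097e+00 2.98514494e-04
 1.19698733e+00 2.47074756e+00]
yaw0 -2.200 tilt 0.0008 turn(tool) [-0.0012 -0.0002  0.0007] shift(tool, start axes) [ 0.1585  0.0015 -0.001 ] final axes [ 0.1585  0.0014 -0.001 ] t 26.025
822 [0.44283305 0.169283   0.13001442] [0.44268226 0.1694206  0.12999336]
bolt_a_head [([0.518, -0.256, 0.149], 0.59)]
drift_grip [([0.444, -0.202, 0.169], 0.47), ([0.516, -0.251, 0.148], 0.43), ([0.562, 0.477, 0.036], 0.38)]
```

Request:
jog_arm([
  [[0,0,0,0.03,0.0015,-0.0008,0.085],[0,0,0,0.04,0,0,0.085],[0,0,0,0.04,0,0,0.085],[0,0,0,0.03,0,0,0.085],[0,0,0,0.0182,0,0,0.085]],
])

```text
t: 26.85
tool_pos: [0.4435, 0.1664, 0.2903]
tool_rot: [-1.857, 0.611, 1.859]
force: [0.9, 0.3, -0.6]
width: 0.999
```

Request:
jog_arm([
  [[0,0,0,0,0,0,0.06],[0,0,0,0,0,0,0.035],[0,0,0,0,0,0,0.01],[0,0,0,0,0,0,0.01],[0,0,0,0,0,0,0.01]],
], grip_force=60)

```text
t: 27.48
tool_pos: [0.4436, 0.1675, 0.2927]
tool_rot: [-1.86, 0.608, 1.857]
force: [-2.0, -2.4, 7.7]
width: 0.258
```

Request:
jog_arm([
  [[0,0,0,0,0,0,0.01],[0,0,0,0,0,0,0.01]],
])

```text
t: 27.72
tool_pos: [0.4436, 0.1675, 0.2927]
tool_rot: [-1.86, 0.608, 1.857]
force: [-1.2, -2.0, 7.2]
width: 0.257
```

Request:
jog_arm([
  [[0,0,0,-0.02,0,0,0.01],[0,0,0,-0.03,0,0,0.01],[0,0,0,-0.04,0,0,0.01],[0,0,0,-0.04,0,0,0.01],[0,0,0,-0.04,0,0,0.01]],
])

```text
t: 28.35
tool_pos: [0.443, 0.1674, 0.4632]
tool_rot: [-1.859, 0.608, 1.858]
force: [1.2, -0.6, -1.5]
width: 0.258
```

Request:
jog_arm([
  [[0,0,0,0,0,0,0.01],[0,0,0,0,0,0,0.01]],
])

```text
t: 28.6
tool_pos: [0.4431, 0.1674, 0.4609]
tool_rot: [-1.858, 0.609, 1.86]
force: [-0.1, -0.1, -1.9]
width: 0.255
```

```bash
python3 held.py; python3 -c "
from h import *
plan([.5177,-.2568,.463],.1777)"
```

```text
[0.44305507 0.1674066  0.46092413] 28.6 [-0.07327354 -0.05446205 -1.89649114] j [ 0.263  0.152  1.767 -0.     1.223  2.467]
0.17 913 y range [-0.0196  0.0193] zmin -0.0113
0.18 1145 y range [-0.0135  0.0145] zmin -0.0148
0.21 205 y range [-0.0065  0.0075] zmin -0.0059
0.22 215 y range [-0.0073  0.0083] zmin -0.0058
0.23 192 y range [-0.0071  0.0086] zmin -0.0058
0.24 142 y range [-0.0074  0.0085] zmin -0.0057
head x hist (array([  0,   0,   0,   0, 720, 197, 164, 489,  14,   0,   0]), array([0.14 , 0.145, 0.15 , 0.155, 0.16 , 0.165, 0.17 , 0.175, 0.18 ,
       0.185, 0.19 , 0.195]))
yaw0 -2.204 tilt 0.0018 turn(tool) [ 7.604e-01  5.000e-04 -1.800e-03] shift(tool, start axes) [-0.0024  0.298  -0.311 ] final axes [-0.0025  0.0016 -0.4307] t 28.65
```

Request:
jog_arm([
  [[0,0,0,0,0.0331,-0.03456,0.01],[0,0,0,0,0.0331,-0.03456,0.01],[0,0,0,0,0.0331,-0.03456,0.01],[0,0,0,0,0.0331,-0.03456,0.01],[0,0,0,0,0.0331,-0.03456,0.01]],
])

```text
t: 29.28
tool_pos: [0.4848, -0.0698, 0.4604]
tool_rot: [-1.856, 0.609, 1.861]
force: [-1.0, 0.8, -1.6]
width: 0.259
```

Request:
jog_arm([
  [[0,0,0,0,0.0331,-0.03456,0.01],[0,0,0,0,0.0331,-0.03456,0.01],[0,0,0,0,0.0331,-0.03456,0.01],[0,0,0,0,0.0331,-0.03456,0.01],[0.152,0,0,0,0,0,0.01]],
])

```text
t: 29.9
tool_pos: [0.518, -0.2594, 0.4595]
tool_rot: [-1.754, 0.733, 1.76]
force: [-0.0, 0.7, -1.5]
width: 0.258
```

Request:
jog_arm([
  [[0.152,0,0,0,0,0,0.01],[0.152,0,0,0,0,0,0.01],[0.152,0,0,0,0,0,0.01],[0.152,0,0,0,0,0,0.01],[0,0,0,0,0,0,0.01]],
])

```text
t: 30.52
tool_pos: [0.518, -0.2567, 0.4603]
tool_rot: [-1.338, 1.12, 1.342]
force: [-0.4, 1.6, -1.9]
width: 0.261
```

Request:
jog_arm([
  [[0,0,0,0,0,0,0.01],[0,0,0,0,0,0,0.01]],
])

```text
t: 30.78
tool_pos: [0.518, -0.2567, 0.4613]
tool_rot: [-1.34, 1.119, 1.341]
force: [0.0, 0.1, -1.5]
width: 0.256
```

```bash
python3 held.py; python3 -c "
from h import *
plan([.5177,-.2568,.463],.1777)"
```

```text
[ 0.51802397 -0.25668788  0.46129883] 30.775 [ 0.02041222  0.11492591 -1.54095097] j [-0.541  0.352  1.506 -0.     1.283  2.421]
0.17 915 y range [-0.0191  0.0184] zmin -0.0119
0.18 1144 y range [-0.0131  0.0149] zmin -0.0152
0.21 197 y range [-0.0061  0.0079] zmin -0.0061
0.22 223 y range [-0.0069  0.0088] zmin -0.0062
0.23 191 y range [-0.0067  0.0087] zmin -0.0062
0.24 141 y range [-0.0068  0.0089] zmin -0.0061
head x hist (array([  0,   0,   0,   0, 767, 198, 168, 481,  12,   0,   0]), array([0.14 , 0.145, 0.15 , 0.155, 0.16 , 0.165, 0.17 , 0.175, 0.18 ,
       0.185, 0.19 , 0.195]))
yaw0 -2.962 tilt 0.0003 turn(tool) [ 0.0017  0.0002 -0.0003] shift(tool, start axes) [-0.0016  0.0003 -0.0001] final axes [-0.0016  0.0003 -0.0001] t 30.825
```

Request:
jog_arm([
  [[0,0,0,0.015,-0.0007,-0.0021,0.01],[0,0,0,0.02,0,0,0.01],[0,0,0,0.015,0,0,0.01],[0,0,0,0.008,0,0,0.01],[0,0,0,0.003,0,0,0.01]],
])

```text
t: 31.45
tool_pos: [0.5191, -0.2587, 0.4002]
tool_rot: [-1.339, 1.12, 1.339]
force: [-0.3, 0.4, -2.2]
width: 0.258
```

Request:
jog_arm([
  [[0,0,0,0.003,0,0,0.01],[0,0,0,0.003,0,0,0.01],[0,0,0,0.003,0,0,0.01],[0,0,0,0,0,0,0.01]],
])

```text
t: 31.95
tool_pos: [0.519, -0.2586, 0.3914]
tool_rot: [-1.339, 1.12, 1.339]
force: [0.3, -0.4, -0.9]
width: 0.258
```

Request:
jog_arm([
  [[0,0,0,0.004,0,0,0.01],[0,0,0,0.004,0,0,0.01],[0,0,0,0.004,0,0,0.01],[0,0,0,0.004,0,0,0.01],[0,0,0,0,0,0,0.01]],
])

```text
t: 32.58
tool_pos: [0.519, -0.2586, 0.3752]
tool_rot: [-1.339, 1.12, 1.34]
force: [-0.4, -0.2, -2.1]
width: 0.258
```

Request:
jog_arm([
  [[0,0,0,0.004,0,0,0.01],[0,0,0,0.004,0,0,0.01],[0,0,0,0.004,0,0,0.01],[0,0,0,0.004,0,0,0.01],[0,0,0,0,0,0,0.01]],
])

```text
t: 33.2
tool_pos: [0.519, -0.2586, 0.3592]
tool_rot: [-1.339, 1.12, 1.34]
force: [-0.3, 0.4, -1.0]
width: 0.257
```

Through both flanges without resistance; 30 mm still to go.

Request:
jog_arm([
  [[0,0,0,0.006,0,0,0.01],[0,0,0,0.007,0,0,0.01],[0,0,0,0.007,0,0,0.01],[0,0,0,0.006,0,0,0.01],[0,0,0,0.0025,0,0,0.01]],
])

```text
t: 33.83
tool_pos: [0.519, -0.2586, 0.3305]
tool_rot: [-1.339, 1.12, 1.34]
force: [-0.9, 0.3, -0.9]
width: 0.258
```

Request:
jog_arm([
  [[0,0,0,0.0008,0,0,0.01],[0,0,0,0,0,0,0.01],[0,0,0,0,0,0,0.03],[0,0,0,0,0,0,0.05],[0,0,0,0,0,0,0.05]],
])

```text
t: 34.45
tool_pos: [0.5191, -0.2586, 0.3305]
tool_rot: [-1.339, 1.12, 1.339]
force: [0.9, -0.6, -0.6]
width: 0.587
```

Request:
jog_arm([
  [[0,0,0,-0.01,0,0,0.05],[0,0,0,-0.03,0,0,0.05],[0,0,0,-0.04,0,0,0.085],[0,0,0,-0.04,0,0,0.085],[0,0,0,-0.03,0.01,0.03,0.085]],
])

```text
t: 35.08
tool_pos: [0.5039, -0.2313, 0.4826]
tool_rot: [-1.34, 1.12, 1.336]
force: [0.1, -0.6, 0.8]
width: 0.997
```

Request:
jog_arm([
  [[0,0,0,-0.02,0.01,0.03,0.085],[0,0,0,0,0,0,0.085],[0,0,0,0,0,0,0.085]],
])

```text
t: 35.45
tool_pos: [0.4888, -0.2034, 0.5003]
tool_rot: [-1.339, 1.12, 1.339]
force: [0.2, -0.5, -0.7]
width: 0.995
```

```bash
python3 -W ignore chk.py w5.png; python3 - <<'E'
from h import *
im,d,W,T,p=cam("top")
for n in("gas_meter_mid","wrap_roll_mid","core_tray_mid","spanner_mid"): print(n,[(np.round(r["at"],3).tolist(),round(r["p"],2)) for r in optics.landmark_of("top",n)][:2])
E
```

```text
[ 0.48883442 -0.2033698   0.50026955] 35.45
drift top 984 ztop 0.1935 mean [ 0.4443 -0.2069  0.1929] circ 444.2 -206.8 12.4
L 796 ztop 0.1666 mean [ 0.4953 -0.1347  0.1661] circ 495.4 -133.9 13.6
R 965 ztop 0.1667 mean [ 0.518 -0.257  0.166] circ 517.9 -256.8 13.6
fitted 915 ztop 0.1667 mean [ 0.567  -0.1844  0.1661] circ 567.4 -184.0 13.6
theta -0.0806
yaw 0.7815
M [ 0.5036 -0.1888]
F [ 0.5514 -0.1485]
C [ 0.4559 -0.2291]
O [ 0.4627 -0.2366]
L [ 0.463  -0.1482]
Rr [ 0.551  -0.2369]
z0 0.1492
cost 0.0287
gas_meter_mid [([0.762, 0.037, 0.026], 0.68)]
wrap_roll_mid [([0.559, 0.477, 0.038], 0.62)]
core_tray_mid [([0.437, -0.509, 0.024], 0.66)]
spanner_mid [([0.745, -0.289, 0.005], 0.71)]
```

View pics/w5.png

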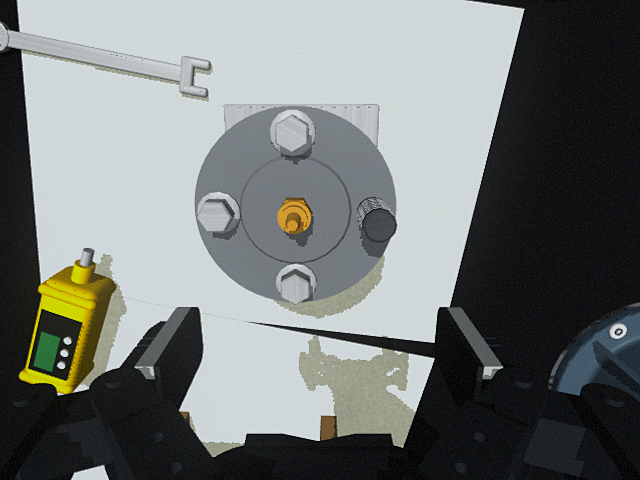

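The picture shows the drift at (377,220) and both bolt heads at (294,283) and (294,132) sitting flat at the same 0.166 m as the fitted one at (216,212). They are within about 1 mm of the hole axes. Handing in.

```bash
python3 -c "
from h import *
print(job.hand_in(), state()['t'])"
```

```text
the job is handed in; nothing more can be done
the job is handed in; nothing more can be done
```

The job is handed in. The drift is fully home in the hole across from the fitted bolt, and both loose bolts are in the side holes with their heads on the cover. It took about 35.5 s of the 72 s; no verdict is reported.

- **Drift:** I pushed it in until the shoulder met the cover with 21 N. At the last check its top was at 0.193 m, the height it must be when home, and its axis was about 0.8 mm from the hole's axis.
- **Cover:** the swing fell from about 0.044 to about 0.010 rad, measured before the bolts went in. After that the holes were filled, so my swing fit in the last check was meaningless and I disregarded it.
- **Bolts:** both heads sat at 0.166 m, level with the fitted bolt's head. Each was within about 1 mm of its hole's axis.
- **Gas meter, roll, tray and spanner:** the top camera puts all four within about 4 mm of their starting places, which is the accuracy of that reading. The gripper was open and clear of everything.
- **Brown look-alike:** it was upright or leaning in the first pictures and lying on the table in the next one, before my first move. I did not touch it.

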